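# Square up the coasters and close the rack

## Robot

A 6-joint arm with a two-finger parallel gripper is mounted at the origin on the work surface. World frame = base frame: x ahead of the robot, y to its left, z up, the work surface at z = 0. Lengths are in m, angles in rad, forces in N, time in s.
With the tool pointing down it reaches from about 0.4 to 0.925 m from the base axis. Payload 3.4 kg.
Tool frame: the origin (TCP) lies at the very end of the fingers, on their centre line; the grasp point (between the pads) lies 19 mm behind it (r.hold_point_z is the distance from the TCP to the grasp point, in m); z points along the fingers, x is the direction in which the jaws open and shut, and the axes are right-handed (so a half turn about z gives the same grasp; the last joint's range is limited). The gripper opens to 85 mm and grips with 20 to 120 N. Pads are 22 mm wide; open, the fingers measure 114 mm over their backs; the gripper's body (76 mm by 85 mm) begins 54 mm behind the grasp point. The pads swing forward as they close: fully open they stand 13 mm farther back than shut.
Start: joints at [-1.26, 0.307, 1.506, -0, 1.328, -0.073], TCP at [0.216, -0.533, 0.192] pointing down, gripper open.
Joint ranges: [-3.12, 3.12], [-1.05, 2.28], [0.14, 2.33], [-1.42, 4.57], [0.1, 2.73], [-2.68, 2.68]. Speed limits (rad/s): [2.57, 2.57, 3.14, 3.14, 3.14, 3.14].

## Interface

Orientations are given as a rotation vector (axis times angle).
In Python, from workcell import r gives the robot as it stands. The module is installed in compiled form; this text tells all that it offers.
- The arm moves only by the tool carry_out, never from a script. Its argument "increments" is a list of rows, each a list of 7 numbers: the shift along the tool's x, y, z in mm, then the turn, a rotation vector about the tool's x, y, z in rad, then the closure, from 0 (fully open) to 1 (shut). In form: [[tx, ty, tz, wx, wy, wz, hand], ...]. A call has 1 to 8 rows; each row is the pose to reach, as a shift and turn from the pose measured when the call began, along the tool's axes at that moment; what a row does not reach only later rows make up. A row lasts 1/10 s, in which the tool goes at most 50 mm and 8.59 degrees, less where a joint would pass 70% of its speed; a pose out of reach is approached as far as the arm can. A call with a gripper value outside its range is refused whole. The fingers move at their own pace and stop on an object; "force" is the grip in N (left out, the last holds). Time passes only in rows, so rows that repeat a pose let the fingers close. It gives the time, the measured TCP pose, the force and the opening at its end, in the units of the state.
- r.observe(): the state, without advancing time (a new reading comes with each control period).
- r.grab_frame(name): name is "scene" or "top" or "wrist"; returns the picture (400x640x3 uint8, red, green, blue); there is no depth.
- r.camera_params(name): a dict with "fx", "fy", "cx", "cy" (pixels), "R" (3x3) and "t" (3): a world point X has camera coordinates R X + t. Camera axes: x right, y down, z forward; pixel columns grow to the right and rows downward; lengths in m; the calibration is good to about 2 mm. A picture is of the moment at which its call begins: read the wrist's pose just before it. camera_params takes no time and is no camera call; for the wrist camera it gives the pose at the moment of the call.
- r.sign_off(): hands the job in, once; it reports no verdict.
The state is a dict: "time_s": time; "joints": joint angles; "qvel": joint speeds; "effort": joint torques, N m; "ee_pos": TCP position; "eef_rot": TCP orientation; "ft_force": force on the tool from outside, world axes, zero at the start; "torque": the same for the moment, N m; "grip_width": finger opening in m.
Only numpy, scipy, OpenCV 4.12 (cv2) and the standard library are available. Lean on these libraries where they do the work, as an engineer would, in place of code of your own. Each camera call takes 0.05 s, during which the arm holds its last target. There are 200 camera calls.

## Task

Tap the untidy stack of coasters in the rack until they all lie flush against the rack's closed end with their edges in line. Then take the plywood end board from its block and slide it all the way down into the slot across the rack's open end, so that it stands upright and shuts the coasters in. Leave the jar, the mug and the bottle where they are.

Things in the scene. Friction and masses are not known exactly. Their poses are not given: they have to be found in the camera images.
- rack: Fixed wooden coaster rack: a channel along y, open at its +y end. Origin on the worktop under the channel; x points away from the robot, z up. Base board 6 mm thick (x -65..65, y -60..76 mm; cut away at x -30..30, y above 46 for the fingers). Side walls: top at z 28 mm, inner faces at x -47 and +47, outer at -65 and +65 mm. Wall at the closed (-y) end: inner face at y -46 mm, top at z 28 mm.
- rack_home (a point): On the rack's base board (rack x 0, y -1, z 6 mm), axes as the rack: where the centre of the lowest coaster's underside lies when the stack touches the wall at the closed end.
- rack_slot (a point): Centre of the slot, at floor level, for the end board (rack x 0, y 55, z 6 mm), axes as the rack. Near the open end both side walls have an upright slot, open at the top: rack y 48..62 mm, reaching out to x -57 and +57 mm. The middle of the board's lower edge comes to stand here.
- rack_shelf (a point): Middle of the front wire (10 mm thick) of the shelf of thin steel wires fixed over the rack: rack x -15, y 25, z 250 mm, axes as the rack. The shelf covers rack x -15..115, y -55..105 mm; its posts stand at x 115, y -55 and 105 mm. It stops an upright gripper from reaching the channel; one leaning back to the robot passes. A cup stands on it.
- stand: Fixed wooden block, 150 (x) x 50 (y) x 26 mm, with a slot along its x, 14 mm wide and 116 mm long, floor of the slot 6 mm above the worktop; it holds the end board upright. Origin: on the worktop, under its centre; its x axis points away from the robot, turned 0.45 to 0.8 rad to the left.
- board: Loose plywood end board, 110 (x) x 10 (y, thickness) x 72 mm (z, height), 55 g; at first it stands upright in the block. Origin: middle of its lower edge face, z up the board.
- jar: Bystander: storage jar of amber glass with a wooden cap, 90 mm wide, 150 mm high. Origin: centre of its underside.
- cup: Bystander: white mug, 80 mm wide, 75 mm high, handle at its +y. Origin: centre of its underside.
- oil: Bystander: green glass bottle, 60 mm wide, 200 mm high. Origin: centre of its underside.
- coaster0: Loose dark wooden coaster, 90 x 90 x 9 mm, about 55 g, number 1 from the bottom of the stack in the rack; at first it sticks out towards the open (+y) end, each by a different amount. Origin: centre of its underside.
- coaster1: Loose dark wooden coaster, 90 x 90 x 9 mm, about 55 g, number 2 from the bottom of the stack in the rack; at first it sticks out towards the open (+y) end, each by a different amount. Origin: centre of its underside.
- coaster2: Loose dark wooden coaster, 90 x 90 x 9 mm, about 55 g, number 3 from the bottom of the stack in the rack; at first it sticks out towards the open (+y) end, each by a different amount. Origin: centre of its underside.

How it is judged:
On the way, in this order (a step that is already met when the one before it is completed fails the run):
1. all three coasters lie flush against the closed end, edges in line (y of each of coaster0, coaster1, coaster2 in the frame of rack_home below 0.003 m and x of coaster0 in the frame of rack_home between -0.005 and 0.005 m and z of each of coaster0, coaster1, coaster2 in the frame of rack_home below 0.022 m and angle between each of coaster0, coaster1, coaster2's own z axis and vertical below 0.06 rad and x of coaster1 in the frame of rack_home between -0.005 and 0.005 m and x of coaster2 in the frame of rack_home between -0.005 and 0.005 m), for 0.2 s.
2. the end board is fully down in the rack's slot (z of board in the frame of rack_slot below 0.004 m and horizontal distance between board and rack_slot below 0.005 m and angle between the y axis of board and the y axis of rack, either way round below 0.1 rad and angle between board's own z axis and vertical below 0.1 rad), for 0.2 s.
At the end, for the whole second after the job is handed in: All three coasters lie flat in the channel within 3 mm of touching the closing wall (tilt < 0.06 rad, within 5 mm of the middle line); the end board stands in the slot, within 4 mm of the bottom, 5 mm of the slot centre and 0.1 rad of square and upright; all at rest (all of step 1 and all of step 2 and linear speed of each of coaster0, coaster1, coaster2, board below 0.02 m/s).
It fails at once if the jar is shifted by more than 30 mm or toppled (distance of jar from where it was at the start of the episode above 0.03 m or angle between jar's own z axis and vertical above 0.3 rad).
It fails at once if the cup is shifted by more than 30 mm or toppled (distance of cup from where it was at the start of the episode above 0.03 m or angle between cup's own z axis and vertical above 0.3 rad).
It fails at once if the oil is shifted by more than 30 mm or toppled (distance of oil from where it was at the start of the episode above 0.03 m or angle between oil's own z axis and vertical above 0.3 rad).
It also fails if it takes over 64 s, if anything falls off the work surface, if the arm or the gripper's body presses on something with over 40 N, if the wrist force passes 120 N, or if a joint passes its speed limit or range.

## Working session

There is one attempt and no reset: what is moved stays moved. The work goes in short steps, Python scripts to look and compute and a tool call to move; the robot and the scene stay as the last step left them, time stands still between calls to the robot, and variables do not carry over. Pictures are saved under pics/ and viewed, about 8 in all and at most 12, crops included, and the job is handed in when it is done.

Besides the shell and the picture viewer there is one more tool, called after ">>>" in YAML: its name, and indented under it one key for each argument. carry_out: Moves the arm, as the interface text tells. Its arguments: {"type":"object","properties":{"increments":{"type":"array","items":{"type":"array","items":{"type":"number"}}},"force":{"type":"number"}},"required":["increments"]}

```bash
mkdir -p pics; python3 - <<'E'
from workcell import r
import cv2,numpy as np
np.set_printoptions(precision=4,suppress=True)
for n in("scene","top"):
    im=r.grab_frame(n);cv2.imwrite(f"pics/{n}0.png",im[:,:,::-1]);print(n,r.camera_params(n))
s=r.observe();print(s)
E
```

```text
scene {'fx': 386.53901634677214, 'fy': 386.53901634677214, 'cx': 312.39089861730804, 'cy': 197.67337883689729, 'R': array([[-0.3865,  0.9223, -0.0005],
       [ 0.8034,  0.3363, -0.4913],
       [-0.453 , -0.1903, -0.871 ]]), 't': array([ 0.1282, -0.3576,  1.1908])}
top {'fx': 468.1416989113815, 'fy': 468.1416989113815, 'cx': 322.3014271206272, 'cy': 199.46977622415804, 'R': array([[-0.0085, -0.9999,  0.0101],
       [-0.9915,  0.0071, -0.1299],
       [ 0.1299, -0.0111, -0.9915]]), 't': array([0.0668, 0.4886, 1.0969])}
{'time_s': 0.1, 'joints': array([-1.2595,  0.3075,  1.5076,  0.    ,  1.3284, -0.0735]), 'qvel': array([ 0.0006, -0.0016, -0.0037, -0.0021, -0.0008, -0.0003]), 'effort': array([  0.0001, -45.853 , -25.261 ,  -0.    ,   0.0055,   0.    ]), 'ee_pos': array([ 0.2156, -0.5323,  0.1912]), 'eef_rot': array([-2.6043,  1.755 ,  0.0023]), 'ft_force': array([0.422 , 0.0556, 0.7827]), 'torque': array([0.0143, 0.0097, 0.0266]), 'grip_width': 0.08517063830556028}
```

View pics/scene0.png

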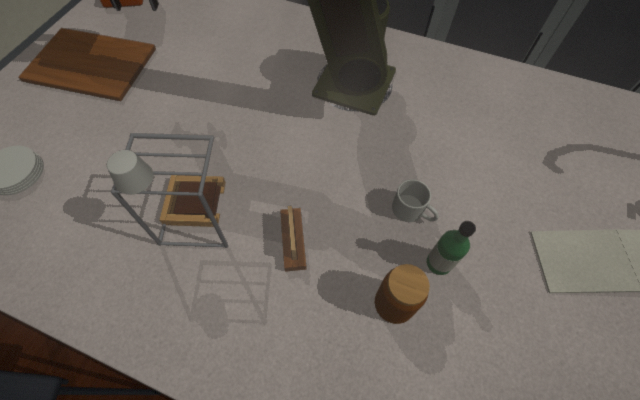

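View pics/top0.png

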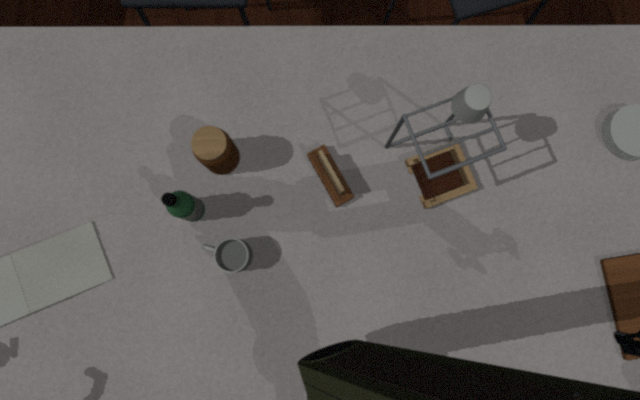

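The scene view shows the shelf with the cup over the rack (about 195,200) and the board in its block (292,238). In the top view the rack is at about (440,175) and the block at (331,176). The jar, bottle and a grey mug stand to the left of both.

```bash
cat > h.py <<'E'
from workcell import r
import cv2,numpy as np
from scipy.spatial.transform import Rotation as Ro
np.set_printoptions(precision=4,suppress=True)
def ray(P,px,z):
    d=P["R"].T@np.array([(px[0]-P["cx"])/P["fx"],(px[1]-P["cy"])/P["fy"],1]); c=-P["R"].T@P["t"]
    return c+d*(z-c[2])/d[2]
def proj(P,X):
    q=P["R"]@np.asarray(X)+P["t"]; return np.array([P["fx"]*q[0]/q[2]+P["cx"],P["fy"]*q[1]/q[2]+P["cy"]])
E
python3 - <<'E'
from h import *
im=cv2.imread("pics/top0.png")[70:220,300:510]
im=cv2.convertScaleAbs(im,alpha=1.8)
cv2.imwrite("pics/topc.png",cv2.resize(im,None,fx=3.8,fy=3.8,interpolation=cv2.INTER_CUBIC))
P=r.camera_params("top")
for n,p,z in(("rack",(440,175),.028),("stand",(331,176),.026),("sh1",(430,177),.25)):print(n,ray(P,p,z))
E
```

```text
rack [ 0.5478 -0.2249  0.028 ]
stand [0.5474 0.0412 0.026 ]
sh1 [ 0.5034 -0.1457  0.25  ]
```

View pics/topc.png

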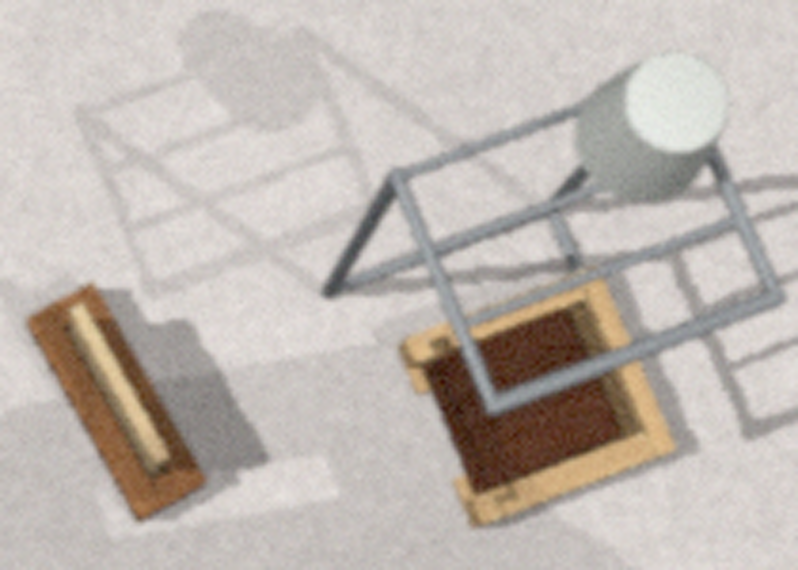

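The enlarged top view shows these crop pixels:
- Rack wall-top corners: (605,282), (675,450), (478,525), (403,345).
- Shelf corners: (490,402), (778,297), (397,175).
- Stand corners: (28,322), (93,285), (203,480), (140,520).
- Board top edge: from (80,308) to (158,468).

I fit rigid poses to these next.

```bash
cat >> h.py <<'E'
def fit(L,W):
    L=np.array(L,float);W=np.array(W)[:,:2];a=L.mean(0);b=W.mean(0)
    l=L-a;w=W-b;th=np.arctan2((l[:,0]*w[:,1]-l[:,1]*w[:,0]).sum(),(l*w).sum())
    R=np.array([[np.cos(th),-np.sin(th)],[np.sin(th),np.cos(th)]]);t=b-R@a
    return th,t,(W-(L@R.T+t))*1000
E
python3 - <<'E'
from h import *
P=r.camera_params("top")
f=lambda pts,z:[ray(P,(300+x/3.8,70+y/3.8),z) for x,y in pts]
rk=f([(605,282),(675,450),(478,525),(403,345)],.028)
sh=f([(490,402),(778,297),(397,175)],.25)
st=f([(28,322),(93,285),(203,480),(140,520)],.026)
bd=f([(80,308),(158,468)],.078)
print("rack",fit([(.065,-.06),(-.065,-.06),(-.065,.076),(.065,.076)],rk))
print("shelf",fit([(-.015,.105),(-.015,-.055),(.115,.105)],sh))
print("stand",fit([(.075,.025),(.075,-.025),(-.075,-.025),(-.075,.025)],st))
print("board",fit([(.055,0),(-.055,0)],bd))
print(Ro.from_rotvec(r.observe()["eef_rot"]).as_matrix(), r.hold_point_z)
E
```

```text
rack (np.float64(0.3385799890864045), array([ 0.5499, -0.2378]), array([[-6.6148, -2.7321],
       [ 5.539 ,  0.6144],
       [ 3.3251,  0.6014],
       [-2.2493,  1.5164]]))
shelf (np.float64(0.3508762085212265), array([ 0.5554, -0.238 ]), array([[ 0.5573,  0.82  ],
       [-0.0145, -1.163 ],
       [-0.5428,  0.343 ]]))
stand (np.float64(0.5021889353819708), array([0.5486, 0.0426]), array([[-1.5449, -1.9855],
       [-1.4084, -0.3327],
       [ 2.1466,  2.7925],
       [ 0.8067, -0.4744]]))
board (np.float64(0.43716266301459084), array([0.5475, 0.0421]), array([[ 0.154,  0.072],
       [-0.154, -0.072]]))
[[ 0.3754 -0.9269 -0.0006]
 [-0.9269 -0.3754  0.0018]
 [-0.0019 -0.0001 -1.    ]] 0.0187
```

```bash
cat >> h.py <<'E'
RK=(0.345,np.array([0.552,-0.2375]))
def goal(x,y,z,lean=.55,th=None,F=None):
    F=F or RK; th=F[0] if th is None else th
    c,s=np.cos(F[0]),np.sin(F[0]); p=np.array([*(F[1]+np.array([[c,-s],[s,c]])@[x,y]),z])
    xr=np.array([np.cos(th),np.sin(th),0]);yr=np.array([-np.sin(th),np.cos(th),0])
    tz=np.sin(lean)*xr-np.cos(lean)*np.array([0,0,1.]);tx=-yr
    return p,np.column_stack([tx,np.cross(tz,tx),tz])
def inc(g):
    s=r.observe();R=Ro.from_rotvec(s["eef_rot"]).as_matrix()
    print("t",s["time_s"],"F",s["ft_force"],"inc",(R.T@(g[0]-s["ee_pos"])*1000).round(1),Ro.from_matrix(R.T@g[1]).as_rotvec().round(3))
def inrack(p,F=None):
    F=F or RK;d=np.array(p[:2])-F[1];c,s=np.cos(F[0]),np.sin(F[0]);return np.array([c*d[0]+s*d[1],-s*d[0]+c*d[1]])
E
python3 - <<'E'
from h import *
inc(goal(-.15,.10,.15))
E
```

```text
t 0.1 F [0.422  0.0556 0.7827] inc [-252.8 -276.5   41.7] [0.55  0.013 0.038]
```

>>> carry_out:
  increments:
    - [-253,-276,42,0.55,0.013,0.038,1]
    - [-253,-276,42,0.55,0.013,0.038,1]
    - [-253,-276,42,0.55,0.013,0.038,1]
    - [-253,-276,42,0.55,0.013,0.038,1]
    - [-253,-276,42,0.55,0.013,0.038,1]
    - [-253,-276,42,0.55,0.013,0.038,1]
    - [-253,-276,42,0.55,0.013,0.038,1]
    - [-253,-276,42,0.55,0.013,0.038,1]
  force: 40

```text
time_s: 0.9
ee_pos: [0.3757, -0.1892, 0.1487]
eef_rot: [-2.174, 1.528, -0.427]
ft_force: [0.2, -0.3, 0.1]
grip_width: -0.0001
```

```bash
python3 - <<'E'
from h import *
inc(goal(-.15,.10,.15))
P=r.camera_params("wrist");im=r.grab_frame("wrist")
np.save("pw1.npy",P,allow_pickle=True)
cv2.imwrite("pics/w1.png",im[:,:,::-1]);print(P)
for q in((0,-.001,.033),(.0,.055,.006)):
    p=goal(*q)[0];print(q,proj(P,p))
E
```

```text
t 0.9 F [ 0.2085 -0.2951  0.1068] inc [ 5.1 -0.3 -1.3] [-0.     0.004 -0.001]
{'fx': 309.57135154937254, 'fy': 309.57135154937254, 'cx': 315.7617895252698, 'cy': 198.53192045901918, 'R': array([[ 0.3398, -0.9405, -0.0047],
       [-0.918 , -0.3306, -0.2192],
       [ 0.2046,  0.0788, -0.9757]]), 't': array([-0.3043,  0.3363,  0.2819])}
(0, -0.001, 0.033) [412.553 109.307]
(0.0, 0.055, 0.006) [358.9216 120.6295]
```

View pics/w1.png

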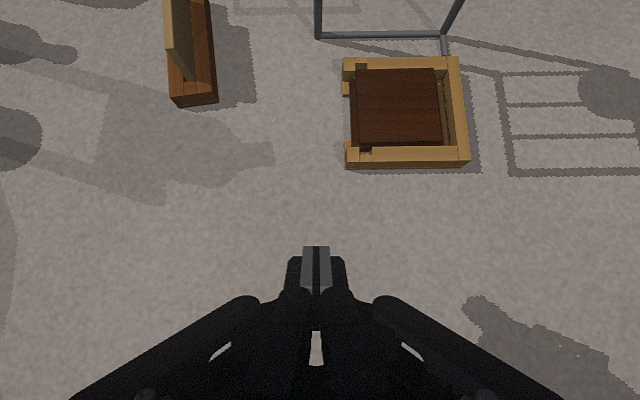

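The wrist view shows the rack at columns 343–471 and rows 57–168. The coasters' dark stack starts near column 357, and a gap to the closed wall runs at columns 440–448. I enlarge it to get its corners.

```bash
python3 - <<'E'
import cv2
im=cv2.imread("pics/w1.png")[45:175,335:480]
cv2.imwrite("pics/w1c.png",cv2.resize(cv2.convertScaleAbs(im,alpha=1.5),None,fx=4.6*1.0,fy=4.6,interpolation=cv2.INTER_CUBIC))
E
```

```text
(no output)
```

View pics/w1c.png

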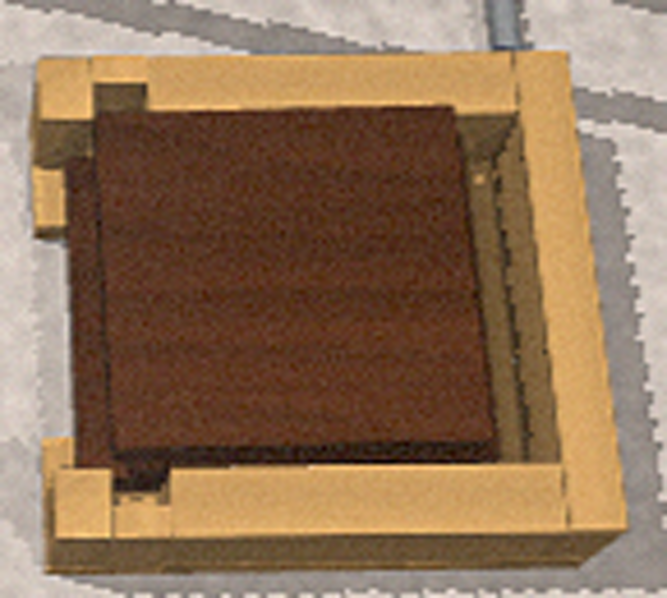

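The crop shows these points:
- Wall-top corners: (38,57), (568,52), (627,528), (55,540).
- Inner corners at the closed end: (518,114), (562,465).
- Slot corners: (93,84), (147,84) on the far wall and (112,467), (170,467) on the near wall.

The coasters reach left to about column 68.

```bash
python3 - <<'E'
from h import *
P=np.load("pw1.npy",allow_pickle=True).item()
f=lambda pts,z:[ray(P,(335+(x+.5)/4.6-.5,45+(y+.5)/4.6-.5),z) for x,y in pts]
W=f([(38,57),(568,52),(627,528),(55,540),(518,114),(562,465),(93,84),(147,84),(112,467),(170,467)],.028)
L=np.array([(65,76),(65,-60),(-65,-60),(-65,76),(47,-46),(-47,-46),(57,62),(57,48),(-47,62),(-47,48)])/1000
th,t,res=fit(L,W);print(th,t,res)
F=(th,t)
c=f([(97,112),(453,107),(495,440),(113,450)],.033);print([inrack(q,F)*1000 for q in c])
print("lower left edge z.015",[inrack(q,F)*1000 for q in f([(68,160),(75,465)],.015)])
open("h.py","a").write(f"\nRK=({th:.4f},np.array([{t[0]:.4f},{t[1]:.4f}]))\n")
RK=F
for g in ((-.015,.12,.05),(-.005,.10,.011),(-.005,.0585,.011)): inc(goal(*g,F=F))
E
```

```text
0.3587194438525809 [ 0.5584 -0.2371] [[ 0.3177 -0.2902]
 [-0.4572 -0.0616]
 [ 0.8251  1.0153]
 [ 0.1061 -0.3192]
 [-0.4094  0.6368]
 [-0.852  -0.1108]
 [ 0.1659 -0.0904]
 [-0.1225  0.0747]
 [ 0.3322 -0.471 ]
 [ 0.0941 -0.3836]]
[array([45.5031, 61.9117]), array([ 45.5551, -26.8769]), array([-43.3671, -28.3245]), array([-44.6283,  61.7691])]
lower left edge z.015 [array([44.1556, 67.3729]), array([-40.9002,  68.6769])]
t 0.95 F [-1.3584  3.0473 -0.0301] inc [ -8.  -65.8 156.2] [-0.001  0.001 -0.012]
t 0.95 F [-1.3584  3.0473 -0.0301] inc [ 12.2 -54.2 194.6] [-0.001  0.001 -0.012]
t 0.95 F [-1.3584  3.0473 -0.0301] inc [ 53.7 -54.7 194.6] [-0.001  0.001 -0.012]
```

```bash
python3 - <<'E'
from h import *
for g in ((-.03,.12,.05),(.003,.11,.011),(.003,.095,.011),(.003,.075,.011)): inc(goal(*g))
E
```

```text
t 0.95 F [-1.3584  3.0473 -0.0301] inc [ -7.8 -53.1 148.3] [-0.001  0.001 -0.012]
t 0.95 F [-1.3584  3.0473 -0.0301] inc [  2.1 -60.9 198.8] [-0.001  0.001 -0.012]
t 0.95 F [-1.3584  3.0473 -0.0301] inc [ 17.1 -61.  198.8] [-0.001  0.001 -0.012]
t 0.95 F [-1.3584  3.0473 -0.0301] inc [ 37.1 -61.3 198.8] [-0.001  0.001 -0.012]
```

>>> carry_out:
  increments:
    - [-8,-53,148,0,0,-0.012,1]
    - [-8,-53,148,0,0,-0.012,1]
    - [-8,-53,148,0,0,-0.012,1]
    - [-8,-53,148,0,0,-0.012,1]
    - [2,-61,175,0,0,-0.012,1]
    - [2,-61,199,0,0,-0.012,1]
    - [2,-61,199,0,0,-0.012,1]
    - [2,-61,199,0,0,-0.012,1]

```text
time_s: 1.75
ee_pos: [0.5222, -0.1322, 0.0104]
eef_rot: [-2.183, 1.512, -0.423]
ft_force: [-0.1, 0.4, -0.2]
grip_width: -0.0
```

```bash
python3 - <<'E'
from h import *
print(r.observe()["ee_pos"],inrack(r.observe()["ee_pos"])*1000)
for g in ((.003,.08,.011),(.003,.058,.011)): inc(goal(*g))
E
```

```text
[ 0.5222 -0.1322  0.0104] [  2.8905 110.9356]
t 1.75 F [-0.0783  0.4481 -0.1578] inc [30.9 -0.4 -0.5] [-0.     0.003 -0.001]
t 1.75 F [-0.0783  0.4481 -0.1578] inc [52.9 -0.4 -0.6] [-0.     0.003 -0.001]
```

>>> carry_out:
  increments:
    - [12,0,0,0,0,0,1]
    - [24,0,0,0,0,0,1]
    - [30,0,0,0,0,0,1]
    - [35,0,0,0,0,0,1]
    - [40,0,0,0,0,0,1]
    - [44,0,0,0,0,0,1]
    - [47,0,0,0,0,0,1]
    - [48,0,0,0,0,0,1]

```text
time_s: 2.55
ee_pos: [0.5392, -0.1774, 0.0103]
eef_rot: [-2.183, 1.512, -0.423]
ft_force: [0.0, -0.2, 0.4]
grip_width: 0.0
```

```bash
python3 - <<'E'
from h import *
print(inrack(r.observe()["ee_pos"])*1000,r.observe()["ft_force"])
P=r.camera_params("wrist");np.save("pw2.npy",P,allow_pickle=True);im=r.grab_frame("wrist")
cv2.imwrite("pics/w2.png",im[:,:,::-1])
for q in ((0,-.046,.028),(0,.044,.033)): print(proj(P,goal(*q)[0]))
E
```

```text
[ 2.9521 62.6934] [ 0.0448 -0.2066  0.4393]
[503.2258 233.5597]
[349.557  232.4609]
```

View pics/w2.png

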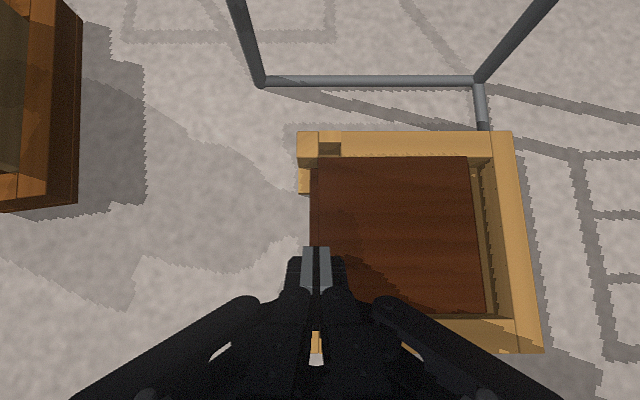

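The coaster stack is moving. Its closed-end edge is near column 478 at row 233 and the wall is near column 503, so about 12 mm remain.

>>> carry_out:
  increments:
    - [3,0,0,0,0,0,1]
    - [6,0,0,0,0,0,1]
    - [8,0,0,0,0,0,1]
    - [9,0,0,0,0,0,1]

```text
time_s: 3.0
ee_pos: [0.5425, -0.186, 0.0102]
eef_rot: [-2.183, 1.512, -0.423]
ft_force: [-0.3, -0.0, 0.3]
grip_width: -0.0002
```

```bash
python3 - <<'E'
from h import *
s=r.observe();R=Ro.from_rotvec(s["eef_rot"]).as_matrix()
print(inrack(s["ee_pos"])*1000,"tool force",R.T@s["ft_force"])
P=r.camera_params("wrist");im=r.grab_frame("wrist")
for x in(-.02,0.01,.03):
  a=proj(P,goal(x,-.025,.033)[0]);b=proj(P,goal(x,-.05,.033)[0])
  n=50;l=[im[int(round(v)),int(round(u)),0] for u,v in (a+(b-a)*k/n for k in range(n+1))]
  print(x,l)
E
```

```text
[ 3.0662 53.3729] tool force [-0.0774  0.1557 -0.3964]
-0.02 [np.uint8(83), np.uint8(76), np.uint8(80), np.uint8(81), np.uint8(83), np.uint8(77), np.uint8(62), np.uint8(62), np.uint8(91), np.uint8(91), np.uint8(96), np.uint8(96), np.uint8(97), np.uint8(94), np.uint8(95), np.uint8(95), np.uint8(106), np.uint8(71), np.uint8(57), np.uint8(63), np.uint8(65), np.uint8(65), np.uint8(52), np.uint8(95), np.uint8(103), np.uint8(106), np.uint8(107), np.uint8(100), np.uint8(107), np.uint8(99), np.uint8(108), np.uint8(105), np.uint8(105), np.uint8(111), np.uint8(109), np.uint8(111), np.uint8(108), np.uint8(165), np.uint8(178), np.uint8(177), np.uint8(178), np.uint8(182), np.uint8(179), np.uint8(179), np.uint8(176), np.uint8(176), np.uint8(178), np.uint8(180), np.uint8(175), np.uint8(178), np.uint8(177)]
0.01 [np.uint8(65), np.uint8(63), np.uint8(68), np.uint8(66), np.uint8(59), np.uint8(55), np.uint8(55), np.uint8(60), np.uint8(92), np.uint8(92), np.uint8(92), np.uint8(92), np.uint8(90), np.uint8(95), np.uint8(95), np.uint8(95), np.uint8(103), np.uint8(72), np.uint8(64), np.uint8(62), np.uint8(5
[... 499 characters left out ...]
p.uint8(73), np.uint8(73), np.uint8(53), np.uint8(42), np.uint8(87), np.uint8(91), np.uint8(95), np.uint8(95), np.uint8(97), np.uint8(94), np.uint8(96), np.uint8(97), np.uint8(105), np.uint8(87), np.uint8(87), np.uint8(71), np.uint8(64), np.uint8(47), np.uint8(91), np.uint8(103), np.uint8(109), np.uint8(109), np.uint8(104), np.uint8(109), np.uint8(106), np.uint8(101), np.uint8(104), np.uint8(107), np.uint8(107), np.uint8(109), np.uint8(114), np.uint8(107), np.uint8(105), np.uint8(130), np.uint8(130), np.uint8(171), np.uint8(177), np.uint8(175), np.uint8(173), np.uint8(177), np.uint8(172), np.uint8(172), np.uint8(178), np.uint8(174), np.uint8(175), np.uint8(175), np.uint8(179), np.uint8(173)]
```

```bash
python3 - <<'E'
from h import *
im=r.grab_frame("wrist")[:,:,::-1][110:370,260:560]
s=r.grab_frame("scene")[:,:,::-1][120:260,80:240]
print(proj(r.camera_params("wrist"),r.observe()["ee_pos"]),proj(r.camera_params("scene"),r.observe()["ee_pos"]))
a=cv2.resize(im,(400,347),interpolation=cv2.INTER_CUBIC);b=cv2.resize(s,(396,347),interpolation=cv2.INTER_CUBIC)
cv2.imwrite("pics/c3.png",cv2.convertScaleAbs(np.hstack([a,b]),alpha=1.4))
E
```

```text
[316.6853 231.8683] [211.8543 201.8895]
```

View pics/c3.png

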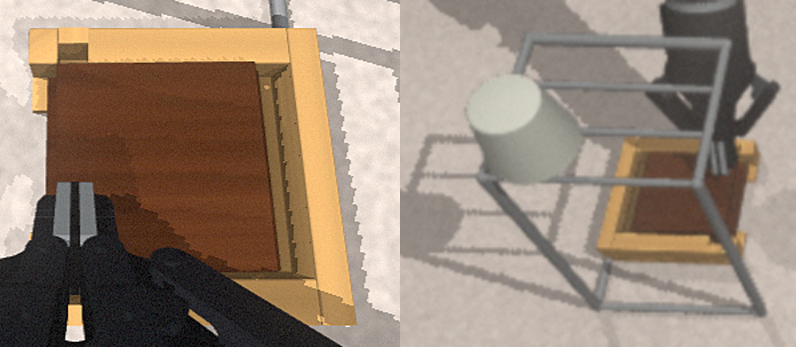

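```bash
python3 - <<'E'
from h import *
s=r.observe();R=Ro.from_rotvec(s["eef_rot"]).as_matrix();P=r.camera_params("wrist")
for k in(0,.01,.015,.02,.025,.03):
  for y in (0,.011): print(k,y,proj(P,s["ee_pos"]-k*R[:,2]+y*R[:,1]))
print("cam in tool",R.T@(-P["R"].T@P["t"]-s["ee_pos"]),"\n",P["R"]@R)
P=r.camera_params("scene");print([proj(P,s["ee_pos"]-k*R[:,2]) for k in(0,.02)])
E
```

```text
0 0 [316.6853 231.8683]
0 0.011 [316.6722 247.2112]
0.01 0 [316.719 238.823]
0.01 0.011 [316.7047 254.7906]
0.015 0 [316.7372 242.5678]
0.015 0.011 [316.7221 258.8662]
0.02 0 [316.7563 246.5097]
0.02 0.011 [316.7405 263.1522]
0.025 0 [316.7765 250.6646]
0.025 0.011 [316.7598 267.6652]
0.03 0 [316.7978 255.0504]
0.03 0.011 [316.7802 272.4237]
cam in tool [-0.0004 -0.0845 -0.1811] 
 [[ 1.      0.0002  0.0008]
 [ 0.0001  0.9463 -0.3233]
 [-0.0008  0.3233  0.9463]]
[array([211.8543, 201.8895]), array([210.9679, 194.907 ])]
```

The fingertips are drawn about 30 mm short of the reported TCP in both cameras. The zero force and the unmoved stack agree with that: the fingers skimmed over the coasters. I back out and check by going down carefully.

```bash
python3 - <<'E'
from h import *
for g in ((.003,.1,.015),(.003,.1,.004),(.003,.1,-.004)): inc(goal(*g))
E
```

```text
t 3.15 F [-0.5229  0.0312 -0.9565] inc [-46.3  -2.5  -3.9] [-0.     0.003 -0.001]
t 3.15 F [-0.5229  0.0312 -0.9565] inc [-46.2   3.2   5.5] [-0.     0.003 -0.001]
t 3.15 F [-0.5229  0.0312 -0.9565] inc [-46.2   7.4  12.3] [-0.     0.003 -0.001]
```

>>> carry_out:
  increments:
    - [0,-2,-4,0,0,0,1]
    - [-46,-2,-4,0,0,0,1]
    - [-46,-2,-4,0,0,0,1]
    - [-46,0,1,0,0,0,1]
    - [-46,2,4,0,0,0,1]
    - [-46,3,5,0,0,0,1]

```text
time_s: 3.75
ee_pos: [0.5269, -0.1437, 0.0042]
eef_rot: [-2.183, 1.513, -0.424]
ft_force: [0.1, -0.8, 0.5]
grip_width: 0.0001
```

>>> carry_out:
  increments:
    - [0,0.5,1,0,0,0,1]
    - [0,1,2,0,0,0,1]
    - [0,1.5,3,0,0,0,1]
    - [0,2,4,0,0,0,1]

```text
time_s: 4.15
ee_pos: [0.5274, -0.1438, -0.0004]
eef_rot: [-2.182, 1.513, -0.425]
ft_force: [-0.4, 0.1, 0.0]
grip_width: -0.0004
```

>>> carry_out:
  increments:
    - [0,2,3,0,0,0,1]
    - [0,4,6,0,0,0,1]
    - [0,5.3,8.5,0,0,0,1]
    - [0,5.3,8.5,0,0,0,1]

```text
time_s: 4.55
ee_pos: [0.5271, -0.1436, -0.0109]
eef_rot: [-2.182, 1.514, -0.423]
ft_force: [-0.7, 0.6, -0.5]
grip_width: -0.0001
```

>>> carry_out:
  increments:
    - [0,0.5,0.9,0,0,0,1]
    - [0,1,1.7,0,0,0,1]
    - [0,1.5,2.6,0,0,0,1]
    - [0,2.1,3.4,0,0,0,1]

```text
time_s: 4.95
ee_pos: [0.5271, -0.1436, -0.0149]
eef_rot: [-2.182, 1.514, -0.423]
ft_force: [0.0, 0.4, 0.3]
grip_width: 0.0004
```

>>> carry_out:
  increments:
    - [0,0.5,0.9,0,0,0,1]
    - [0,1,1.7,0,0,0,1]
    - [0,1.5,2.6,0,0,0,1]

```text
time_s: 5.25
ee_pos: [0.5272, -0.1436, -0.018]
eef_rot: [-2.182, 1.514, -0.424]
ft_force: [-0.8, 0.2, 0.7]
grip_width: -0.0
```

>>> carry_out:
  increments:
    - [0,0.5,0.9,0,0,0,1]
    - [0,1,1.7,0,0,0,1]

```text
time_s: 5.45
ee_pos: [0.5272, -0.1435, -0.0201]
eef_rot: [-2.182, 1.513, -0.424]
ft_force: [-0.3, -0.3, 0.3]
grip_width: -0.0
```

>>> carry_out:
  increments:
    - [0,0.5,0.9,0,0,0,1]
    - [0,1,1.7,0,0,0,1]

```text
time_s: 5.65
ee_pos: [0.5272, -0.1435, -0.0221]
eef_rot: [-2.182, 1.514, -0.423]
ft_force: [0.8, 0.6, 0.5]
grip_width: 0.0002
```

```bash
python3 - <<'E'
from h import *
s=r.observe();print(inrack(s["ee_pos"])*1000,s["ee_pos"],s["ft_force"])
P=r.camera_params("wrist");im=r.grab_frame("wrist")[:,:,::-1][100:360,240:540]
sc=r.grab_frame("scene")[:,:,::-1][120:260,120:260]
a=cv2.resize(im,(440,381),interpolation=cv2.INTER_CUBIC);b=cv2.resize(sc,(350,381),interpolation=cv2.INTER_CUBIC)
cv2.imwrite("pics/c4.png",cv2.convertScaleAbs(np.hstack([a,b]),alpha=1.4))
E
```

```text
[ 3.6667 98.5489] [ 0.5272 -0.1435 -0.0221] [0.7531 0.6199 0.5204]
```

View pics/c4.png

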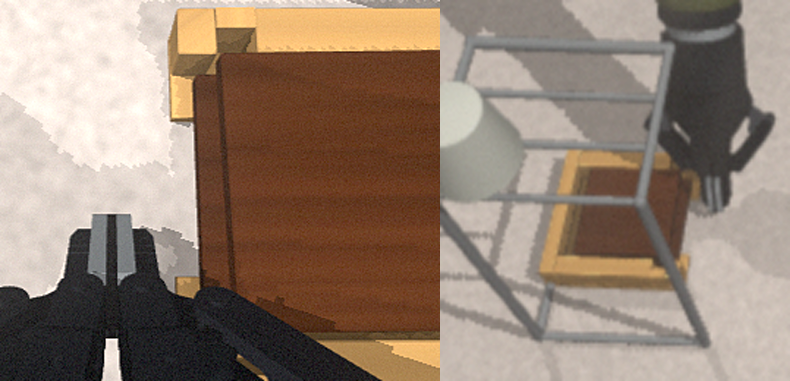

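The wrist half shows the fingertips at about (110,213) beside the open end, with the stack still out of line. In the scene half the fingertips are near (715,210), low over the worktop.

```bash
python3 - <<'E'
from h import *
s=r.observe();R=Ro.from_rotvec(s["eef_rot"]).as_matrix()
W=r.camera_params("wrist");S=r.camera_params("scene")
M=lambda P:np.array([[P["fx"],0,P["cx"]],[0,P["fy"],P["cy"]],[0,0,1]])@np.column_stack([P["R"],P["t"]])
X=cv2.triangulatePoints(M(W),M(S),np.array([[316.],[245.]]),np.array([[230.8],[197.2]]));X=X[:3,0]/X[3]
print(X,proj(W,X),proj(S,X),R.T@(X-s["ee_pos"]))
E
```

```text
[ 0.5155 -0.146   0.017 ] [313.2408 246.1649] [230.4345 197.317 ] [-0.0019 -0.0104 -0.0396]
```

Triangulation puts the visible fingertip 38–40 mm behind the reported TCP. Sideways it is where it should be. From here I plan with the physical tip, using an offset of 38.5 mm.

```bash
cat >> h.py <<'E'
K=.0385
def tip(*a,**k):
    p,R=goal(*a,**k); return p+K*R[:,2],R
E
python3 - <<'E'
from h import *
for g in ((.002,.098,.0105),(.002,.085,.0105),(.002,.07,.0105)): inc(tip(*g))
E
```

```text
t 5.75 F [0.441  0.6343 0.434 ] inc [  0.6 -15.7   9.8] [-0.     0.003 -0.002]
t 5.75 F [0.441  0.6343 0.434 ] inc [ 13.6 -15.7   9.7] [-0.     0.003 -0.002]
t 5.75 F [0.441  0.6343 0.434 ] inc [ 28.6 -15.7   9.7] [-0.     0.003 -0.002]
```

>>> carry_out:
  increments:
    - [0,-15.7,9.7,0,0,0,1]
    - [8,-15.7,9.7,0,0,0,1]
    - [14,-15.7,9.7,0,0,0,1]
    - [20,-15.7,9.7,0,0,0,1]
    - [25,-15.7,9.7,0,0,0,1]
    - [29,-15.7,9.7,0,0,0,1]
    - [33,-15.7,9.7,0,0,0,1]

```text
time_s: 6.45
ee_pos: [0.5557, -0.168, -0.0225]
eef_rot: [-2.182, 1.514, -0.422]
ft_force: [0.2, 1.5, 0.4]
grip_width: 0.0002
```

>>> carry_out:
  increments:
    - [3,0,0,0,0,0,1]
    - [5,0,0,0,0,0,1]

```text
time_s: 6.65
ee_pos: [0.5571, -0.1723, -0.0226]
eef_rot: [-2.182, 1.514, -0.421]
ft_force: [-1.9, 3.4, 1.2]
grip_width: 0.0001
```

```bash
cat >> h.py <<'E'
def edge(z=.033):
    P=r.camera_params("wrist");im=r.grab_frame("wrist").astype(int)
    s=r.observe();R=Ro.from_rotvec(s["eef_rot"]).as_matrix()
    print("tipy",inrack(s["ee_pos"]-K*R[:,2])*1000,s["ee_pos"][2],"toolF",R.T@s["ft_force"])
    for x in(0.,.01,.02,.03):
        ys=np.linspace(0,-.05,101);l=[]
        for y in ys:
            u,v=np.round(proj(P,goal(x,y,z)[0])).astype(int); l.append(im[v,u,1])
        l=np.array(l);print(x,"y mm of bright",[(round(1000*ys[i]),int(l[i])) for i in range(40,101,4)])
E
python3 - <<'E'
from h import *
edge()
E
```

```text
tipy [ 1.3984 60.9023] -0.02257696516602324 toolF [-1.5927 -0.1439 -0.5132]
0.0 y mm of bright [(-20, 47), (-22, 47), (-24, 45), (-26, 41), (-28, 48), (-30, 44), (-32, 43), (-34, 42), (-36, 45), (-38, 49), (-40, 45), (-42, 101), (-44, 140), (-46, 144), (-48, 136), (-50, 138)]
0.01 y mm of bright [(-20, 43), (-22, 37), (-24, 41), (-26, 37), (-28, 39), (-30, 39), (-32, 44), (-34, 38), (-36, 41), (-38, 37), (-40, 43), (-42, 45), (-44, 143), (-46, 138), (-48, 140), (-50, 137)]
0.02 y mm of bright [(-20, 38), (-22, 39), (-24, 40), (-26, 40), (-28, 43), (-30, 39), (-32, 43), (-34, 43), (-36, 43), (-38, 41), (-40, 36), (-42, 105), (-44, 145), (-46, 144), (-48, 141), (-50, 141)]
0.03 y mm of bright [(-20, 41), (-22, 41), (-24, 41), (-26, 45), (-28, 49), (-30, 46), (-32, 40), (-34, 49), (-36, 43), (-38, 46), (-40, 51), (-42, 79), (-44, 142), (-46, 141), (-48, 142), (-50, 141)]
```

>>> carry_out:
  increments:
    - [1.5,0,0,0,0,0,1]
    - [3,0,0,0,0,0,1]

```text
time_s: 6.9
ee_pos: [0.5574, -0.1736, -0.0227]
eef_rot: [-2.181, 1.512, -0.418]
ft_force: [-1.6, 4.7, 1.4]
grip_width: -0.0001
```

>>> carry_out:
  increments:
    - [0.7,0,0,0,0,0,1]
    - [1.2,0,0,0,0,0,1]

```text
time_s: 7.1
ee_pos: [0.5578, -0.1745, -0.0226]
eef_rot: [-2.181, 1.512, -0.417]
ft_force: [-0.9, 2.3, 2.3]
grip_width: 0.0001
```

>>> carry_out:
  increments:
    - [0.7,0,0,0,0,0,1]
    - [1.2,0,0,0,0,0,1]

```text
time_s: 7.3
ee_pos: [0.5584, -0.176, -0.0226]
eef_rot: [-2.181, 1.512, -0.418]
ft_force: [-2.0, 3.1, 1.5]
grip_width: 0.0004
```

>>> carry_out:
  increments:
    - [1,0,0,0,0,0,1]
    - [2,0,0,0,0,0,1]

```text
time_s: 7.5
ee_pos: [0.5584, -0.1758, -0.0226]
eef_rot: [-2.181, 1.51, -0.414]
ft_force: [-2.9, 7.3, 3.2]
grip_width: -0.0001
```

>>> carry_out:
  increments:
    - [1,0,0,0,0,0,1]
    - [1.5,0,0,0,0,0,1]

```text
time_s: 7.7
ee_pos: [0.5583, -0.1757, -0.0226]
eef_rot: [-2.18, 1.508, -0.411]
ft_force: [-2.0, 6.7, 4.1]
grip_width: -0.0002
```

```bash
python3 - <<'E'
from h import *
edge()
E
```

```text
tipy [ 1.3221 57.0181] -0.022590940797005098 toolF [-6.5388 -1.7253 -2.9585]
0.0 y mm of bright [(-20, 40), (-22, 39), (-24, 37), (-26, 44), (-28, 52), (-30, 49), (-32, 45), (-34, 44), (-36, 44), (-38, 44), (-40, 47), (-42, 42), (-44, 48), (-46, 93), (-48, 139), (-50, 141)]
0.01 y mm of bright [(-20, 43), (-22, 42), (-24, 41), (-26, 40), (-28, 35), (-30, 33), (-32, 36), (-34, 34), (-36, 32), (-38, 42), (-40, 46), (-42, 47), (-44, 52), (-46, 142), (-48, 142), (-50, 140)]
0.02 y mm of bright [(-20, 37), (-22, 40), (-24, 35), (-26, 46), (-28, 38), (-30, 41), (-32, 47), (-34, 48), (-36, 38), (-38, 38), (-40, 41), (-42, 44), (-44, 46), (-46, 138), (-48, 141), (-50, 138)]
0.03 y mm of bright [(-20, 50), (-22, 45), (-24, 42), (-26, 45), (-28, 56), (-30, 42), (-32, 47), (-34, 43), (-36, 47), (-38, 47), (-40, 44), (-42, 42), (-44, 47), (-46, 97), (-48, 141), (-50, 145)]
```

>>> carry_out:
  increments:
    - [3,0,0,0,0,0,1]
    - [5,0,0,0,0,0,1]
    - [5,0,0,0,0,0,1]

```text
time_s: 8.05
ee_pos: [0.5581, -0.1753, -0.0225]
eef_rot: [-2.178, 1.503, -0.402]
ft_force: [-3.9, 10.8, 8.2]
grip_width: -0.0
```

```bash
python3 - <<'E'
from h import *
s=r.observe();print(s["ft_force"]);inc(tip(.0,.10,.0105));inc(tip(-.1,.10,.08));inc(tip(-.17,.10,.12))
E
```

```text
[-3.8896 10.7742  8.175 ]
t 8.05 F [-3.8896 10.7742  8.175 ] inc [-42.1   1.1   0.1] [-0.002  0.023 -0.002]
t 8.05 F [-3.8896 10.7742  8.175 ] inc [ -44.5   49.8 -111.5] [-0.002  0.023 -0.002]
t 8.05 F [-3.8896 10.7742  8.175 ] inc [ -46.    88.4 -182.2] [-0.002  0.023 -0.002]
```

>>> carry_out:
  increments:
    - [-20,0,0,0,0.023,0,1]
    - [-42,1,0,0,0.023,0,1]
    - [-44,50,-112,0,0.023,0,1]
    - [-44,50,-112,0,0.023,0,0]
    - [-44,50,-112,0,0.023,0,0]
    - [-44,50,-112,0,0.023,0,0]

```text
time_s: 8.65
ee_pos: [0.4482, -0.1757, 0.0492]
eef_rot: [-2.181, 1.519, -0.437]
ft_force: [0.3, -0.0, 0.2]
grip_width: 0.0431
```

```bash
python3 - <<'E'
from h import *
inc(goal(-.19,.16,.17))
E
```

```text
t 8.65 F [ 0.259  -0.0229  0.2286] inc [ -62.5   29.  -160.2] [-0.002 -0.008 -0.002]
```

>>> carry_out:
  increments:
    - [-62,29,-160,0,-0.008,0,0]
    - [-62,29,-160,0,-0.008,0,0]
    - [-62,29,-160,0,-0.008,0,0]
    - [-62,29,-160,0,-0.008,0,0]
    - [-62,29,-160,0,-0.008,0,0]

```text
time_s: 9.15
ee_pos: [0.325, -0.157, 0.1718]
eef_rot: [-2.182, 1.517, -0.438]
ft_force: [1.4, -0.9, 0.7]
grip_width: 0.0854
```

```bash
python3 - <<'E'
from h import *
P=r.camera_params("wrist");np.save("pw5.npy",P,allow_pickle=True);im=r.grab_frame("wrist")[:,:,::-1]
cv2.imwrite("pics/w5.png",im);inc(goal(-.19,.16,.17))
cv2.imwrite("pics/w5c.png",cv2.resize(cv2.convertScaleAbs(im[0:190,180:450],alpha=1.4),None,fx=2.95,fy=2.95,interpolation=cv2.INTER_CUBIC))
E
```

```text
t 9.2 F [ 0.2915 -0.7604 -0.5923] inc [-3.2  0.5  0.7] [-0.003 -0.006 -0.002]
```

View pics/w5c.png

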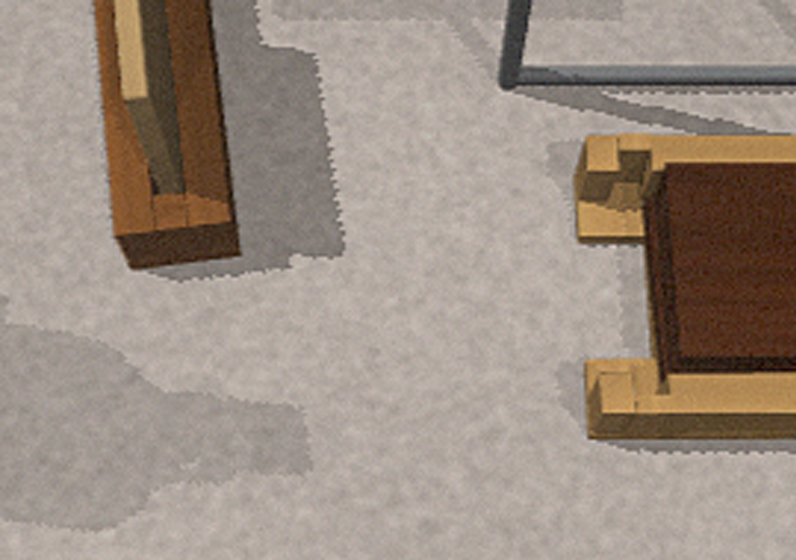

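The stack now looks in line: its top edge runs from (665,165) to (680,368) and its foot is near (650–665). The stand's near end shows corners at (113,235) and (238,222), and the board's near top end is at (125,100) to (147,98).

```bash
python3 - <<'E'
from h import *
P=np.load("pw5.npy",allow_pickle=True).item()
f=lambda pts,z:[ray(P,(180+(x+.5)/2.95-.5,(y+.5)/2.95-.5),z)[:2] for x,y in pts]
print("top edge",[inrack(q)*1000 for q in f([(665,165),(680,368)],.033)])
for z in(.006,.015,.024): print("foot",z,[inrack(q)*1000 for q in f([(648,200),(664,372)],z)])
n=f([(113,235),(238,222)],.026);L=f([(95,0),(113,235)],.026);Rr=f([(210,0),(238,222)],.026)
ang=lambda a,b:np.arctan2(*(np.array(a)-b)[::-1])
print("stand",n,np.linalg.norm(n[1]-n[0]),ang(*L),ang(*Rr),"near edge normal",ang(n[0],n[1])-np.pi/2)
b=f([(125,100),(147,98)],.078);e1=f([(115,0),(125,100)],.078);e2=f([(135,0),(147,98)],.078)
print("board",b,np.linalg.norm(b[1]-b[0]),ang(*e1),ang(*e2))
print("rack check",[inrack(q)*1000 for q in f([(586,137),(588,372)],.028)],"exp 65,76 / -52?,76")
E
```

```text
top edge [array([45.9387, 43.9551]), array([-47.4096,  44.3589])]
foot 0.006 [array([48.543 , 43.7472]), array([-35.9615,  42.2831])]
foot 0.015 [array([42.0647, 46.5865]), array([-40.3523,  45.1587])]
foot 0.024 [array([35.5863, 49.4259]), array([-44.7431,  48.0342])]
stand [array([0.4773, 0.0292]), array([ 0.5016, -0.0179])] 0.052961935981004765 0.4910391605239644 0.5041869431373616 near edge normal 0.47484433779061597
board [array([0.5042, 0.0192]), array([0.5079, 0.0119])] 0.008186038162680884 0.5053788546228095 0.5188883180934486
rack check [array([63.7208, 75.5961]), array([-46.6239,  80.2641])] exp 65,76 / -52?,76
```

All coaster edges come out at y ≈ 44 mm, so they are flush. The board and stand fits agree: centre about (0.555, 0.042), yaw about 0.50. Next is the board, with more lean (0.75) and a grip 20 mm toward the near end for clearance under the shelf.

```bash
cat >> h.py <<'E'
ST=(.50,np.array([.5548,.0418]))
E
python3 - <<'E'
from h import *
print(r.observe()["joints"])
inc(tip(-.085,0,.118,lean=.75,F=ST))
E
```

```text
[-1.2438 -0.0519  2.1957  0.6299  1.1009 -0.35  ]
t 9.2 F [ 0.2915 -0.7604 -0.5923] inc [ -98.8 -149.8  187.2] [ 0.197 -0.092 -0.114]
```

>>> carry_out:
  increments:
    - [-99,-150,187,0.197,-0.092,-0.114,0]
    - [-99,-150,187,0.197,-0.092,-0.114,0]
    - [-99,-150,187,0.197,-0.092,-0.114,0]
    - [-99,-150,187,0.197,-0.092,-0.114,0]
    - [-99,-150,187,0.197,-0.092,-0.114,0]
    - [-99,-150,187,0.197,-0.092,-0.114,0]
    - [-99,-150,187,0.197,-0.092,-0.114,0]

```text
time_s: 9.9
ee_pos: [0.5128, 0.0129, 0.0945]
eef_rot: [-2.121, 1.247, -0.469]
ft_force: [0.1, 0.3, -0.8]
grip_width: 0.0853
```

```bash
python3 - <<'E'
from h import *
P=r.camera_params("wrist");np.save("pw6.npy",P,allow_pickle=True);im=r.grab_frame("wrist")[:,:,::-1]
cv2.imwrite("pics/w6.png",im);inc(tip(-.02,0,.048,lean=.75,F=ST))
for q in((.055,0,.078),(-.055,0,.078),(-.055,.005,.078),(-.055,-.005,.078)):print(q,proj(P,goal(*q,F=ST)[0]))
E
```

```text
t 9.95 F [ 0.3416 -0.4665 -0.4966] inc [-4.9  7.7 94.8] [0.013 0.013 0.001]
(0.055, 0, 0.078) [311.6489 114.7026]
(-0.055, 0, 0.078) [308.9284 244.9168]
(-0.055, 0.005, 0.078) [301.6347 244.8534]
(-0.055, -0.005, 0.078) [316.2269 244.9802]
```

View pics/w6.png

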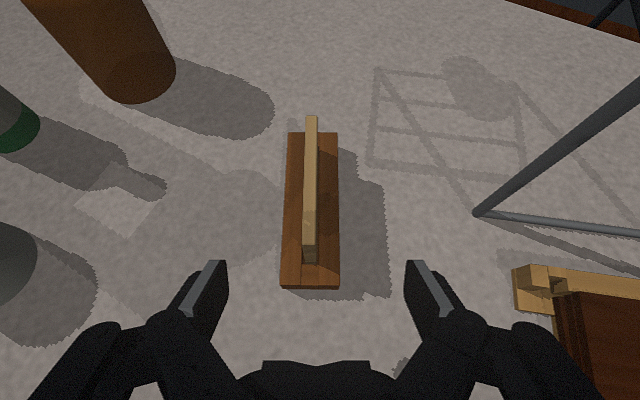

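The board's top edge runs from (311.5,116) to (309.5,245), within 1–2 px of the prediction. It lies between the open fingers and nothing is in the way. I advance and grip.

>>> carry_out:
  increments:
    - [-5,7.7,40,0.013,0.013,0,0]
    - [-5,7.7,70,0.013,0.013,0,0]
    - [-5,7.7,95,0.013,0.013,0,0]
    - [-5,7.7,95,0.013,0.013,0,0]
    - [-5,7.7,95,0.013,0.013,0,0]

```text
time_s: 10.45
ee_pos: [0.568, 0.0418, 0.0221]
eef_rot: [-2.116, 1.252, -0.479]
ft_force: [-0.3, -1.0, -0.4]
grip_width: 0.0853
```

```bash
python3 - <<'E'
from h import *
inc(tip(-.02,0,.048,lean=.75,F=ST))
E
```

```text
t 10.45 F [-0.2625 -0.9583 -0.4116] inc [-6.3  5.5 -1.9] [ 0.009  0.007 -0.001]
```

>>> carry_out:
  increments:
    - [-6.3,5.5,-2,0.009,0.007,0,0]
    - [-6.3,5.5,-2,0.009,0.007,0,0]
    - [-6.3,5.5,-2,0.009,0.007,0,0]

```text
time_s: 10.75
ee_pos: [0.5687, 0.0415, 0.0244]
eef_rot: [-2.113, 1.252, -0.484]
ft_force: [-0.5, -0.8, 1.2]
grip_width: 0.0855
```

```bash
python3 - <<'E'
from h import *
inc(tip(-.02,0,.048,lean=.75,F=ST));print(r.observe()["joints"])
E
```

```text
t 10.75 F [-0.4749 -0.7897  1.2103] inc [-6.9  7.4 -0.5] [ 0.006  0.005 -0.001]
[-0.4041  0.5093  2.3274  1.887   0.5977 -1.13  ]
```

Joint 3 is at its limit (2.327 of 2.33), so I reduce the lean to 0.65 and grip at board x = −15 mm.

```bash
python3 - <<'E'
from h import *
inc(tip(-.015,0,.048,lean=.65,F=ST))
E
```

```text
t 10.75 F [-0.4749 -0.7897  1.2103] inc [-6.9  7.5  2.7] [-0.094  0.005 -0.001]
```

>>> carry_out:
  increments:
    - [-7,7.5,2.7,-0.094,0.005,0,0]
    - [-7,7.5,2.7,-0.094,0.005,0,0]
    - [-7,7.5,2.7,-0.094,0.005,0,0]
    - [-7,7.5,2.7,-0.094,0.005,0,0]

```text
time_s: 11.15
ee_pos: [0.562, 0.0461, 0.0178]
eef_rot: [-2.191, 1.299, -0.439]
ft_force: [0.9, -0.3, 0.3]
grip_width: 0.0855
```

```bash
python3 - <<'E'
from h import *
inc(tip(-.015,0,.048,lean=.65,F=ST));print(r.observe()["joints"])
E
```

```text
t 11.15 F [ 0.8697 -0.2965  0.3254] inc [0.3 0.3 0.3] [-0.001 -0.     0.   ]
[-0.3301  0.4627  2.2824  1.7268  0.4697 -0.8906]
```

>>> carry_out:
  increments:
    - [0,0,0,0,0,0,1]
    - [0,0,0,0,0,0,1]
    - [0,0,0,0,0,0,1]
    - [0,0,0,0,0,0,1]
    - [0,0,0,0,0,0,1]
    - [0,0,0,0,0,0,1]
    - [0,0,0,0,0,0,1]
    - [0,0,0,0,0,0,1]
  force: 45

```text
time_s: 11.95
ee_pos: [0.5619, 0.0461, 0.0177]
eef_rot: [-2.191, 1.299, -0.439]
ft_force: [0.3, 0.1, -1.4]
grip_width: 0.0095
```

```bash
python3 - <<'E'
from h import *
s=r.observe();R=Ro.from_rotvec(s["eef_rot"]).as_matrix();print(s["grip_width"],R.T@s["ft_force"])
inc(tip(-.015,0,.068,lean=.65,F=ST));inc(tip(-.015,0,.108,lean=.65,F=ST))
E
```

```text
0.009547038871762642 [0.0911 0.5648 1.2978]
t 11.95 F [ 0.3398  0.0813 -1.3745] inc [  0.4 -11.9 -15.6] [-0.001 -0.     0.   ]
t 11.95 F [ 0.3398  0.0813 -1.3745] inc [  0.4 -36.1 -47.4] [-0.001 -0.     0.   ]
```

>>> carry_out:
  increments:
    - [0,-12,-16,0,0,0,1]
    - [0,-24,-31,0,0,0,1]
    - [0,-36,-47,0,0,0,1]
    - [0,-36,-47,0,0,0,1]
    - [0,-36,-47,0,0,0,1]

```text
time_s: 12.45
ee_pos: [0.5622, 0.0462, 0.0773]
eef_rot: [-2.191, 1.298, -0.441]
ft_force: [0.3, -0.5, -1.0]
grip_width: 0.0093
```

```bash
python3 - <<'E'
from h import *
print(r.observe()["grip_width"])
inc(tip(-.09,.055,.1,lean=.65))
E
```

```text
0.009260409616571907
t 12.45 F [ 0.3466 -0.5324 -0.9975] inc [ 182.8  162.1 -113.3] [-0.002  0.085  0.114]
```

```bash
python3 - <<'E'
from h import *
inc(tip(-.045,.07,.1,lean=.65))
E
```

```text
t 12.45 F [ 0.3466 -0.5324 -0.9975] inc [174.3 125.  -85. ] [-0.002  0.085  0.114]
```

>>> carry_out:
  increments:
    - [25,18,-12,0,0.012,0.016,1]
    - [60,43,-29,0,0.03,0.04,1]
    - [95,68,-46,0,0.046,0.062,1]
    - [130,93,-63,0,0.063,0.085,1]
    - [160,115,-78,0,0.078,0.105,1]
    - [174,125,-85,0,0.085,0.114,1]
    - [174,125,-85,0,0.085,0.114,1]
    - [174,125,-85,0,0.085,0.114,1]

```text
time_s: 13.25
ee_pos: [0.5128, -0.1783, 0.0684]
eef_rot: [-2.103, 1.461, -0.491]
ft_force: [-1.0, 0.1, -1.1]
grip_width: 0.0094
```

```bash
python3 - <<'E'
from h import *
s=r.observe();print(s["grip_width"],s["joints"])
inc(tip(-.045,.07,.1,lean=.65));inc(tip(-.015,.055,.079,lean=.65))
P=r.camera_params("wrist");np.save("pw7.npy",P,allow_pickle=True);np.save("s7.npy",s,allow_pickle=True);im=r.grab_frame("wrist")[:,:,::-1]
cv2.imwrite("pics/w7.png",im)
R=Ro.from_rotvec(s["eef_rot"]).as_matrix();T=s["ee_pos"]-K*R[:,2]
# predicted board corners: board origin rel. tip in gripped frame (lean .65)
xr=np.cos(.65)*-R[:,1]+np.sin(.65)*R[:,2];yr=-R[:,0];zr=np.cross(xr,yr)
for x,y,z in((-.055,.005,.072),(-.055,-.005,.072),(.055,.005,.072),(.055,-.005,.072)):
    print(x,y,proj(P,T+(x+.015)*xr+y*yr+(z-.042)*zr))
print("slot",[proj(P,goal(x,y,.028)[0]).round(1) for x in(-.047,.057) for y in(.048,.062)])
E
```

```text
0.00941857460532062 [-0.8702  0.3627  2.1554  1.0878  0.7025 -0.5464]
t 13.25 F [-1.0348  0.1474 -1.1065] inc [ 1.1 -0.9 -0.6] [-0.002  0.002 -0.002]
t 13.25 F [-1.0348  0.1474 -1.1065] inc [ 16.1 -12.   34.3] [-0.002  0.002 -0.002]
-0.055 0.005 [304.4002 357.6869]
-0.055 -0.005 [329.9544 357.6961]
0.055 0.005 [306.9724 114.8862]
0.055 -0.005 [326.8388 114.8805]
slot [array([348. , 276.6]), array([329.1, 276.7]), array([343.9, 150.2]), array([327.3, 150.3])]
```

View pics/w7.png

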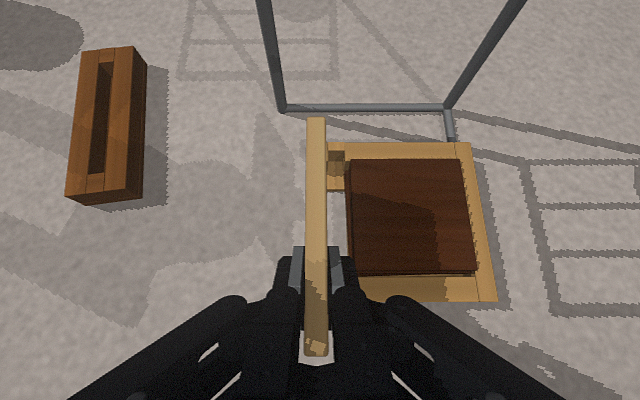

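The board sits square in the fingers: far end at rows 115–117, columns 307–326, and near end at about row 355. The far slot, at columns 328–345 near row 150, is where I predicted it. The coasters are still in line. I move over the slot.

>>> carry_out:
  increments:
    - [16,-5,6,0,0.002,0,1]
    - [16,-12,15,0,0.002,0,1]
    - [16,-12,25,0,0.002,0,1]
    - [16,-12,34.5,0,0.002,0,1]
    - [16,-12,34.5,0,0.002,0,1]
    - [16,-12,34.5,0,0.002,0,1]

```text
time_s: 13.9
ee_pos: [0.5465, -0.1803, 0.0477]
eef_rot: [-2.105, 1.46, -0.489]
ft_force: [1.0, 0.5, -0.8]
grip_width: 0.0097
```

```bash
python3 - <<'E'
from h import *
s=r.observe();R=Ro.from_rotvec(s["eef_rot"]).as_matrix();T=s["ee_pos"]-K*R[:,2]
P=r.camera_params("wrist");im=r.grab_frame("wrist");cv2.imwrite("pics/w8.png",im[:,:,::-1])
print("tip",inrack(T)*1000,T[2],s["ft_force"],s["grip_width"])
for z in(.079,.066,.056,.047): inc(tip(-.015,.055,z,lean=.65))
# far end row/cols of board top from light-wood mask
h=cv2.cvtColor(im,cv2.COLOR_RGB2HSV);m=((h[:,:,0]>12)&(h[:,:,0]<28)&(h[:,:,1]>60)&(h[:,:,2]>100))
for v in range(104,135,4):
    c=np.where(m[v,250:400])[0]+250;print(v,c.min() if len(c) else None,c.max() if len(c) else None)
print("pred slot far",[proj(P,goal(.057,y,.028)[0]).round(1) for y in(.048,.062)],"board far",[proj(P,goal(.055,y,T[2]+.03)[0]).round(1) for y in(.05,.06)])
E
```

```text
tip [-14.5519  57.3125] 0.07827734410521064 [ 1.0174  0.4646 -0.77  ] 0.009653914060948598
t 13.95 F [ 0.4957  0.8068 -0.3804] inc [ 1.9  0.1 -0.5] [-0.002  0.002 -0.002]
t 13.95 F [ 0.4957  0.8068 -0.3804] inc [2.  8.  9.8] [-0.002  0.002 -0.002]
t 13.95 F [ 0.4957  0.8068 -0.3804] inc [ 2.  14.  17.7] [-0.002  0.002 -0.002]
t 13.95 F [ 0.4957  0.8068 -0.3804] inc [ 2.  19.5 24.9] [-0.002  0.002 -0.002]
104 None None
108 None None
112 None None
116 321 321
120 307 325
124 306 325
128 306 325
132 306 325
pred slot far [array([329.3, 174.3]), array([310.6, 174.3])] board far [array([331.4, 115.6]), array([311.5, 115.7])]
```

>>> carry_out:
  increments:
    - [2.5,0,0,-0.002,0.002,-0.002,1]
    - [2.5,0,0,-0.002,0.002,-0.002,1]
    - [2.5,0,0,-0.002,0.002,-0.002,1]

```text
time_s: 14.25
ee_pos: [0.5474, -0.1835, 0.0482]
eef_rot: [-2.108, 1.461, -0.493]
ft_force: [0.2, 0.0, -0.7]
grip_width: 0.0091
```

```bash
python3 - <<'E'
from h import *
for z in(.066,.056,.047): inc(tip(-.015,.055,z,lean=.65))
E
```

```text
t 14.25 F [ 0.1935  0.0238 -0.7374] inc [-1.   8.  10.1] [ 0.    -0.001  0.   ]
t 14.25 F [ 0.1935  0.0238 -0.7374] inc [-1.  14.  18.1] [ 0.    -0.001  0.   ]
t 14.25 F [ 0.1935  0.0238 -0.7374] inc [-1.  19.5 25.2] [ 0.    -0.001  0.   ]
```

>>> carry_out:
  increments:
    - [-0.5,3,4,0,0,0,1]
    - [-0.5,6,7.5,0,0,0,1]
    - [-0.5,8,10,0,0,0,1]
    - [-0.5,8,10,0,0,0,1]

```text
time_s: 14.65
ee_pos: [0.5466, -0.1829, 0.0347]
eef_rot: [-2.107, 1.461, -0.491]
ft_force: [0.5, 0.2, -1.0]
grip_width: 0.0098
```

```bash
python3 - <<'E'
from h import *
s=r.observe();R=Ro.from_rotvec(s["eef_rot"]).as_matrix();T=s["ee_pos"]-K*R[:,2]
print("tip",inrack(T)*1000,T[2],s["ft_force"],s["grip_width"])
for z in(.056,.047): inc(tip(-.015,.055,z,lean=.65))
P=r.camera_params("wrist");im=r.grab_frame("wrist")[:,:,::-1]
cv2.imwrite("pics/w9.png",im)
print("pred slot far",[proj(P,goal(.057,y,.028)[0]).round(1) for y in(.048,.062)])
E
```

```text
tip [-15.3043  54.949 ] 0.06532464900906357 [ 0.4527  0.184  -0.9794] 0.009807060652478192
t 14.65 F [ 0.4527  0.184  -0.9794] inc [-0.1  5.4  7.6] [ 0.001 -0.    -0.001]
t 14.65 F [ 0.4527  0.184  -0.9794] inc [-0.  10.8 14.8] [ 0.001 -0.    -0.001]
pred slot far [array([326.3, 166.1]), array([306.7, 166.1])]
```

>>> carry_out:
  increments:
    - [0,2,2.5,0,0,0,1]
    - [0,4,5,0,0,0,1]
    - [0,5.4,7.5,0,0,0,1]
    - [0,5.4,7.5,0,0,0,1]

```text
time_s: 15.1
ee_pos: [0.5468, -0.1826, 0.0252]
eef_rot: [-2.107, 1.462, -0.491]
ft_force: [0.0, 1.1, 0.0]
grip_width: 0.0092
```

```bash
python3 - <<'E'
from h import *
s=r.observe();R=Ro.from_rotvec(s["eef_rot"]).as_matrix();T=s["ee_pos"]-K*R[:,2]
print("tip",inrack(T)*1000,T[2],s["ft_force"],s["grip_width"])
for z in(.048,.046): inc(tip(-.015,.055,z,lean=.65))
E
```

```text
tip [-15.0339  55.0536] 0.05585949807203226 [0.008  1.0934 0.0249] 0.009173276817597732
t 15.1 F [0.008  1.0934 0.0249] inc [0.1 4.7 6.3] [ 0.001  0.    -0.001]
t 15.1 F [0.008  1.0934 0.0249] inc [0.1 5.9 7.9] [ 0.001  0.    -0.001]
```

>>> carry_out:
  increments:
    - [0,2,2.5,0,0,0,1]
    - [0,4,5,0,0,0,1]
    - [0,5.4,7.2,0,0,0,1]
    - [0,5.4,7.2,0,0,0,1]

```text
time_s: 15.5
ee_pos: [0.5469, -0.1827, 0.0177]
eef_rot: [-2.105, 1.461, -0.493]
ft_force: [-8.7, -2.0, 15.2]
grip_width: 0.0095
```

```bash
python3 - <<'E'
from h import *
s=r.observe();R=Ro.from_rotvec(s["eef_rot"]).as_matrix();T=s["ee_pos"]-K*R[:,2]
print("tip",inrack(T)*1000,T[2],s["ft_force"],s["grip_width"])
for z in(.046,.044): inc(tip(-.015,.055,z,lean=.65))
E
```

```text
tip [-15.0142  54.9619] 0.04827055268973014 [-8.7256 -2.0302 15.1737] 0.00954755301928389
t 15.5 F [-8.7256 -2.0302 15.1737] inc [-0.1  1.4  1.8] [-0.001 -0.001 -0.001]
t 15.5 F [-8.7256 -2.0302 15.1737] inc [-0.1  2.6  3.4] [-0.001 -0.001 -0.001]
```

The board meets the slot floor at the expected height (lower edge at z ≈ 6.3 mm, 15 N). I release it and withdraw along the tool axis.

>>> carry_out:
  increments:
    - [0,0,0,0,0,0,0.9]
    - [0,0,0,0,0,0,0.6]
    - [0,0,0,0,0,0,0.6]
    - [0,0,0,0,0,0,0.5]
    - [0,0,0,0,0,0,0.5]

```text
time_s: 16.0
ee_pos: [0.547, -0.1826, 0.0174]
eef_rot: [-2.105, 1.461, -0.493]
ft_force: [0.0, 0.3, 0.2]
grip_width: 0.0429
```

>>> carry_out:
  increments:
    - [0,0,-20,0,0,0,0.5]
    - [0,0,-50,0,0,0,0.5]
    - [0,0,-80,0,0,0,0.5]
    - [0,0,-100,0,0,0,0.5]
    - [0,0,-100,0,0,0,0.5]

```text
time_s: 16.5
ee_pos: [0.4901, -0.2053, 0.0988]
eef_rot: [-2.106, 1.461, -0.498]
ft_force: [-0.6, -0.1, -0.2]
grip_width: 0.0425
```

```bash
python3 - <<'E'
from h import *
s=r.observe();print(s["grip_width"],s["ft_force"])
P=r.camera_params("wrist");im=r.grab_frame("wrist")[:,:,::-1];np.save("pw10.npy",P,allow_pickle=True)
cv2.imwrite("pics/w10.png",im)
q=lambda *a:proj(P,goal(*a)[0]).round(1)
print("board top pred",[q(x,y,.078) for x in(-.055,.055) for y in(.05,.06)])
print("coaster pred",[q(x,y,.033) for x in(-.045,.045) for y in(-.046,.044)])
E
```

```text
0.042470268848905354 [-0.6451 -0.0905 -0.2469]
board top pred [array([321.9, 241.3]), array([307.7, 241.3]), array([320.8, 107.5]), array([308.5, 107.5])]
coaster pred [array([433.3, 239.3]), array([327.7, 239.5]), array([421.6, 144.9]), array([326.3, 145. ])]
```

View pics/w10.png

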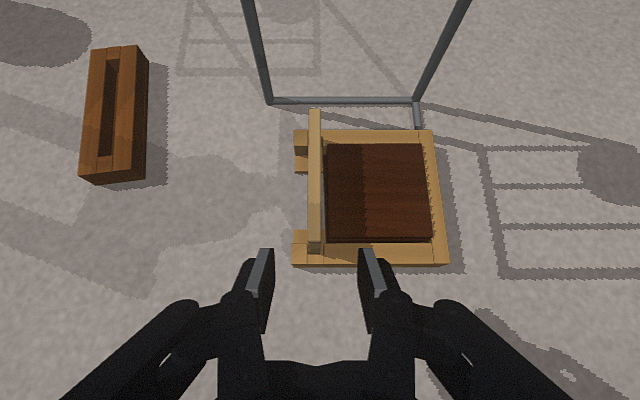

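The board's top edge runs from about (315,109) to (315,242), columns 308–321, as predicted for a board fully down and upright. The coasters fill columns 326–431, flush with the closed end. I hand in the job.

```bash
python3 -c "
from workcell import r
print(r.sign_off(), r.observe()['time_s'])"
```

```text
the job is handed in; nothing more can be done
the job is handed in; nothing more can be done
```

The job is handed in after about 16.5 s of robot time. I pushed the coaster stack against the closed end, then took the board from its block and slid it down into the rack's slot. `sign_off` gives no verdict, so success rests on my own checks.

**Last checks**
- **Coasters:** the push ended at about 11 N, and the open-end edges then measured y ≈ 44 mm, which is home. The final picture shows them within about 2 pixels of where they should be.
- **Board:** it touched the slot floor at the expected height, with its lower edge at about 6.3 mm and a contact force of about 15 N. After release, its top edge lay within 1–2 pixels of the prediction for fully seated and upright.
- **Bystanders:** the arm was not seen to touch the jar, bottle or cup. The last wrist picture does not show them, so I did not check their final positions directly.

**What disagreed or went wrong**
- **TCP offset:** the real fingertips are about 38 mm behind the reported TCP. My first push therefore passed over the stack without moving it. I measured the offset in two camera views and allowed for it from then on.
- **First lean for the board:** leaning 0.75 rad ran joint 3 up to its limit, so I gripped the board at 0.65 rad.
- **Rack position:** the top-camera estimate was about 6 mm off in x from the wrist-camera fit. I used the wrist-camera fit.

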